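# Clamp the lock housing for repair

### The arm

A 6-joint arm with a two-finger parallel gripper is mounted at the origin on the work surface. World frame = base frame: x ahead of the robot, y to its left, z up, the work surface at z = 0. Lengths are in mm, angles in rad, forces in N, time in s.
With the tool pointing down it reaches from about 350 to 975 mm from the base axis. Payload 7.1 kg.
Tool frame: the origin (TCP) lies at the very end of the fingers, on their centre line; the grasp point (between the pads) lies 19 mm behind it; z points along the fingers, y is the direction in which the jaws open and shut (so a half turn about z gives the same grasp; the last joint's range is limited). The gripper opens to 88 mm and grips with 3 to 60 N. Pads are 20 mm wide; open, the fingers measure 115 mm over their backs; the gripper's body (75 mm by 178 mm) begins 61 mm behind the grasp point.
Start: joints at [-1.308, 0.423, 1.63, -0, 1.089, -0.019], TCP at [173.821, -600.325, 189.375] pointing down, gripper open.
Joint ranges: [-3, 3], [-0.9, 2.11], [0.09, 2.58], [-1.31, 4.45], [0.11, 2.69], [-2.54, 2.54]. Speed limits (rad/s): [2.39, 2.39, 3.01, 3.14, 3.14, 3.14].

### API

Orientations are given as a rotation vector (axis times angle).
In Python, from workcell import readout, imaging, close_job gives the robot as it stands.
- The arm moves only by the tool carry_out, never from a script. Its argument "rows" is a list of rows, each a list of 3 entries, a list of its own where there are three numbers: the shift along the tool's x, y, z in m, then the turn, a rotation vector about the tool's x, y, z in rad, then the closure, from 0 (fully open) to 1 (shut). In form: [[[dx, dy, dz], [wx, wy, wz], hand], ...]. A call has 1 to 12 rows; each row shifts and turns the commanded pose from where the row before left it, along the tool's axes as they then stand; what a row does not reach is not made up. A row lasts 1/12 s, in which the tool goes at most 41.7 mm and 7.16 degrees, less where a joint would pass 70% of its speed; a pose out of reach is approached as far as the arm can. A call with a gripper value outside its range is refused whole. The fingers move at their own pace and stop on an object; the grip force is fixed at half the most. Time passes only in rows, so rows that do not move let the fingers close. It gives the time, the measured TCP pose, the force and the opening at its end, in the units of the state.
- readout.get_obs(): the state, without advancing time (a new reading comes with each control period).
- imaging.get_image(name): name is "scene" or "top"; returns the picture (480x640x3 uint8, red, green, blue); there is no depth.
- imaging.camera_params(name): a dict with "fx", "fy", "cx", "cy" (pixels), "rvec" (rotation vector, rad) and "tvec" (3), from world to camera coordinates, as OpenCV has them. Camera axes: x right, y down, z forward; pixel columns grow to the right and rows downward; lengths in mm; the calibration is good to about 2 mm. A picture is of the moment at which its call begins. camera_params takes no time and is no camera call.
- close_job(): hands the job in, once; it reports no verdict.
The state is a dict: "t": time; "qpos": joint angles; "qvel": joint speeds; "joint_torque": joint torques, N m; "ee_pos": TCP position; "orientation": TCP orientation; "ft_force": force on the tool from outside, world axes, zero at the start; "moment": the same for the moment, N m; "width": finger opening in mm.
Only numpy, scipy, OpenCV 4.12 (cv2) and the standard library are available. Lean on these libraries where they do the work, as an engineer would, in place of code of your own. Each camera call takes 0.05 s, during which the arm holds its last target.

### The job

One of the two bench clamps has the brass lock housing standing on its bed. Without lifting it, push the housing along the rails until it is fully home against the end stop, then flip that clamp's toggle lever over past centre so that it snaps down onto the housing and holds it. Leave the empty clamp's lever open and the other things on the bench where they are.

Things in the scene. Friction and masses are not known exactly. Their poses are not given: they have to be found in the camera images.
- clamp_a: Fixed grey steel hold-down clamp carrying the lock housing: bed 170 x 64 mm, its top 14 mm above the bench. Origin: centre of the bed's underside, at bench height; x along the bed from the open end (x = -85 mm) to the end stop, z up. Two rails 31 mm apart, tops at z = 21 mm, lead to the stop.
- stop_a (a point): Middle of that clamp's end stop face, at clamp x = +20 mm, y = 0, z = 25 mm; the stop is 41 mm wide, its top at z = 36 mm.
- pivot_a (a point): Pivot of that clamp's toggle lever, at clamp x = 45, z = 52 mm behind the stop, between cheeks up to z = 62 mm; it turns about clamp y. Rigid with its handle, a 56 mm pressing arm with a rubber pad: it stands straight up when open and lies along the bed towards clamp -x when snapped over.
- clamp_b: The identical second clamp, empty, its lever open; to be left alone. Same sizes and axes as the first.
- lock_center (a point): Centre (15 mm above the underside) of the loose brass lock housing, 180 g: 28 mm round barrel on a 28 mm wide square foot, 46 mm long along the bed, 30 mm tall, flat upright ends. It stands on the bed between the rails and slides along them. Home against the stop its centre is at clamp x = -3 mm, z = 29 mm; it starts 25 to 42 mm short of that.
- toggle_a (a joint): Lever of the clamp with the housing, rad. 0 = open, handle leaning 30 deg towards clamp +x, held by an over-centre spring. It grows as the handle goes up and over towards clamp -x; 0.524 = upright; 0.785 = dead centre (handle 15 deg beyond upright), past which the spring throws it over. On the housing it reads about 1.57 (limit 1.66), handle leaning 60 deg to -x.
- toggle_a_tip (a point): Centre of the ball end (19 mm across) of that lever's handle, 84 mm from the pivot; the grip below it is 15 mm thick. Open, it stands at clamp x = 87 mm, z = 125 mm. A level push of about 4 N on the ball towards clamp -x starts the lever.
- toggle_b (a joint): Lever of the empty clamp, same kind and same values; starts and stays at 0 (open).
- plug: Bystander: chrome lock plug, 34 mm tall, standing on its 18 mm flange; origin under its centre.
- key: Bystander: brass mailbox key, 52 mm long, lying flat, 3 mm thick; origin at the middle of its underside.
- torch: Bystander: orange plastic torch lying down, 152 mm long, 44 mm across its head; origin below its middle.
- file: Bystander: round steel file with a wooden handle, 228 mm long, lying; origin below the fore end of the handle.
- tin: Bystander: khaki-painted tin box 78 x 113 x 44 mm; origin under its centre.
- driver: Bystander: small screwdriver, 160 mm long, lying; origin below its middle.
- pin_dish: Bystander: small round aluminium dish, 70 mm across, 22 mm high; origin under its centre.
Mind the look-alikes: they are no part of the job. What is shaped like the clamp_a but blue or orange is not meant.

How it is judged:
By the outcome, as a careful person would: the job done as asked, in the order asked, and still so for the second after the job is handed in, with the robot touching nothing.
It also fails if it takes over 46 s, if anything falls off the work surface, if the arm or the gripper's body presses on something with over 40 N, if the wrist force passes 120 N, or if a joint passes its speed limit or range.

## Working session

There is one attempt and no reset: what is moved stays moved. The work goes in short steps, Python scripts to look and compute and a tool call to move; the robot and the scene stay as the last step left them, time stands still between calls to the robot, and variables do not carry over. Pictures are saved under pics/ and viewed, and the job is handed in when it is done.

Besides the shell and the picture viewer there is one more tool, called after "Call:" in YAML: its name, and indented under it one key for each argument. carry_out: Moves the arm, as the interface text tells. Its arguments: {"type":"object","properties":{"rows":{"type":"array","items":{"type":"array"}}},"required":["rows"]}

```bash
mkdir -p pics; ls
python3 - <<'E'
from workcell import readout, imaging
import cv2
print(readout.get_obs())
for n in("scene","top"):
    im=imaging.get_image(n); cv2.imwrite(f"pics/{n}0.png",im[:,:,::-1]); print(n,imaging.camera_params(n))
E
```

```text
pics
{'t': 0.0, 'qpos': array([-1.30796933e+00,  4.23843341e-01,  1.63068112e+00, -2.51645817e-05,
        1.08860703e+00, -1.89875742e-02]), 'qvel': array([ 2.66419941e-05,  2.47489019e-04, -5.57962331e-04,  4.40354719e-04,
        3.48155830e-04,  9.55921516e-05]), 'joint_torque': array([-2.33656710e-04, -5.44620395e+01, -2.73667252e+01,  6.42664335e-02,
        2.25790084e-02, -1.20782461e-04]), 'ee_pos': array([ 173.67875127, -599.75080788,  188.60366981]), 'orientation': array([-3.10894409e+00, -4.41013905e-01,  3.28562048e-04]), 'ft_force': array([-0.86101082, -0.62498793, -0.29325843]), 'moment': array([0.06195937, 0.02015334, 0.0074946 ]), 'width': 87.30409722587235}
scene {'fx': 531.0226778922539, 'fy': 531.0226778922539, 'cx': 321.1602311989185, 'cy': 232.97470695286611, 'rvec': array([ 2.18515042,  1.36023189, -0.43256473]), 'tvec': array([-250.37915023, -310.39421298, 1493.31205067])}
top {'fx': 555.524975478114, 'fy': 555.524975478114, 'cx': 319.2648679024931, 'cy': 247.1302671868969, 'rvec': array([ 2.21337582, -2.15790551,  0.11965107]), 'tvec': array([ -33.6405265 ,  526.51893171, 1197.69125335])}
```

View pics/scene0.png

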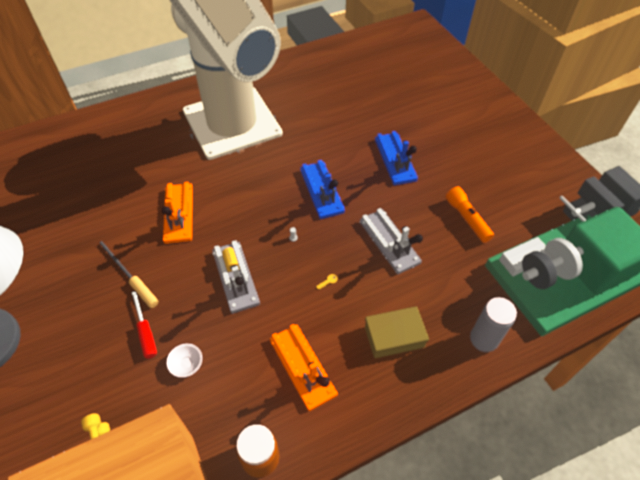

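View pics/top0.png

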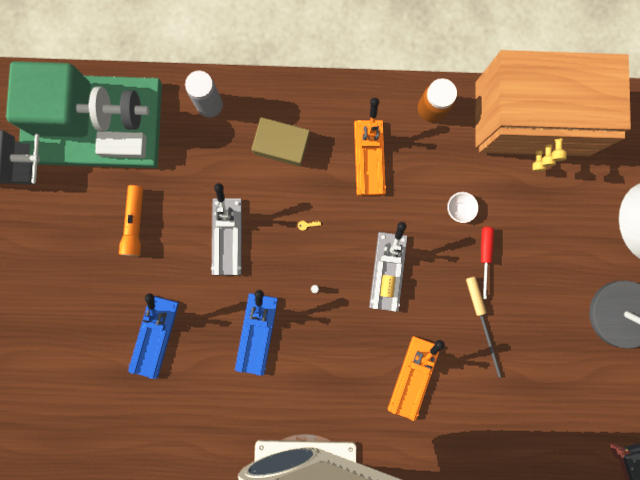

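The scene and top views show the grey clamp with the brass housing at top px (388,272) and scene px (235,272). Its handle ball is at about top (401,229). The open end faces the robot. I'll measure it next.

```bash
cat > h.py <<'E'
import numpy as np, cv2
from workcell import readout, imaging
def cam(n):
    p=imaging.camera_params(n); R=cv2.Rodrigues(p['rvec'])[0]
    K=np.array([[p['fx'],0,p['cx']],[0,p['fy'],p['cy']],[0,0,1]]); return K,R,np.array(p['tvec'])
def ray(n,uv):
    K,R,t=cam(n); d=R.T@np.linalg.solve(K,[uv[0],uv[1],1]); return -R.T@t,d
def plane(n,uv,z):
    c,d=ray(n,uv); return c+d*(z-c[2])/d[2]
def proj(n,X):
    K,R,t=cam(n); x=K@(R@np.array(X,float)+t); return x[:2]/x[2]
def tri(a,b):
    (c1,d1),(c2,d2)=ray('scene',a),ray('top',b)
    s=np.linalg.lstsq(np.c_[d1,-d2],c2-c1,rcond=None)[0]
    p,q=c1+s[0]*d1,c2+s[1]*d2; return (p+q)/2,np.linalg.norm(p-q)
E
python3 - <<'E'
import cv2
a=cv2.imread('pics/top0.png')[210:330,350:430]; cv2.imwrite('pics/c1.png',cv2.resize(a,None,fx=5,fy=5,interpolation=cv2.INTER_CUBIC)) 
b=cv2.imread('pics/scene0.png')[230:320,200:270]; cv2.imwrite('pics/c2.png',cv2.resize(b,None,fx=6,fy=6,interpolation=cv2.INTER_CUBIC))
from h import *
t=cv2.imread('pics/top0.png'); hsv=cv2.cvtColor(t,cv2.COLOR_BGR2HSV)
m=((hsv[...,1]<50)&(hsv[...,2]>90)).astype(np.uint8); m[:, :350]=0;m[:,430:]=0;m[:215]=0;m[330:]=0
c=max(cv2.findContours(m,0,2)[0],key=cv2.contourArea); r=cv2.minAreaRect(c); print(r)
P=np.array([plane('top',q,14)[:2] for q in cv2.boxPoints(r)]); print(P, np.linalg.norm(np.diff(P,axis=0),axis=1))
for n,(x0,y0,x1,y1) in {'top':(350,215,430,330),'scene':(200,230,270,320)}.items():
    I=cv2.imread(f'pics/{n}0.png');H=cv2.cvtColor(I,cv2.COLOR_BGR2HSV)
    m=((H[...,1]>110)&(H[...,0]>18)&(H[...,0]<35)&(H[...,2]>120)).astype(np.uint8)[y0:y1,x0:x1]
    c=max(cv2.findContours(m,0,2)[0],key=cv2.contourArea);print(n,'brass',cv2.minAreaRect(c),(x0,y0),cv2.boundingRect(c))
E
```

```text
((388.0430603027344, 271.2934265136719), (29.496606826782227, 76.91278076171875), 6.581944942474365)
[[ 397.03453502 -133.05098332]
 [ 566.65388816 -149.92965063]
 [ 560.83738024 -215.47637488]
 [ 391.1869037  -197.77102681]] [170.45707487  65.80429183 170.57187206]
top brass ((37.22308349609375, 70.71538543701172), (12.775577545166016, 20.961870193481445), 7.125016689300537) (350, 215) (30, 60, 15, 22)
scene brass ((29.650001525878906, 26.450000762939453), (18.973663330078125, 11.067971229553223), 71.56504821777344) (200, 230) (23, 17, 15, 21)
```

View pics/c1.png

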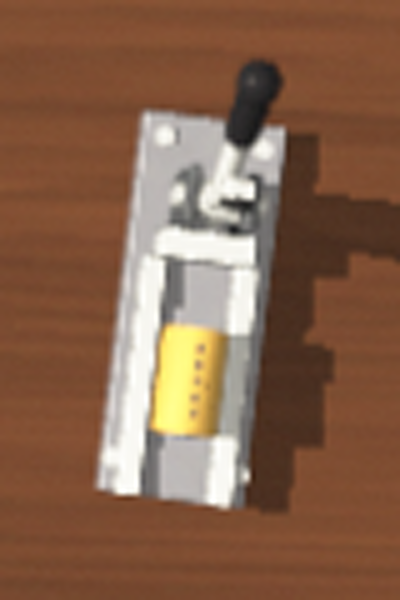

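View pics/c2.png

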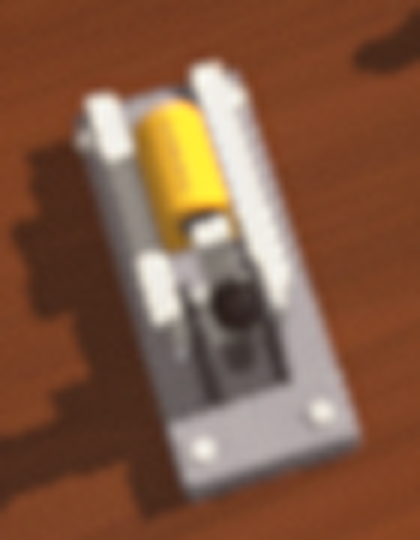

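```bash
cat >> h.py <<'E'
C=np.array([479.,-174.]); YAW=-0.1014
def w(x,y,z):
    c,s=np.cos(YAW),np.sin(YAW); return np.array([C[0]+c*x-s*y,C[1]+s*x+c*y,z])
def cl(P):
    c,s=np.cos(YAW),np.sin(YAW); d=np.array(P[:2])-C; return np.array([c*d[0]+s*d[1],-s*d[0]+c*d[1],P[2]])
E
python3 - <<'E'
from h import *
p,e=tri((239.3,280),(401.4,226.4)); print('ball',p,e,cl(p))
# brass top-view edges, crop px
for uv,z in [((193,325),44),((182,436),44),((182,436),20),((155,380),30),((220,385),30)]:
    q=(350+uv[0]/5,210+uv[1]/5); print(uv,z,cl(plane('top',q,z)))
for uv,z in [((170,103),44),((210,225),44),((160,120),40)]:
    q=(200+uv[0]/6,230+uv[1]/6); print('s',uv,z,cl(plane('scene',q,z)))
# far bed corners scene
for uv in [(190,495),(360,440),(178,425)]:
    q=(200+uv[0]/6,230+uv[1]/6); print('s',uv,cl(plane('scene',q,14)))
for X in [(-85,32,14),(-85,-32,14),(85,32,14),(85,-32,14),(87,0,125),(20,20,36),(20,-20,36)]:
    print(X,[np.round((proj(n,w(*X))-o)*k) for n,o,k in (('top',(350,210),5),('scene',(200,230),6))])
K,R,t=cam('scene');print(-R.T@t);K,R,t=cam('top');print(-R.T@t)
R=cv2.Rodrigues(readout.get_obs()['orientation'])[0];print(R)
E
```

```text
ball [ 565.12394646 -182.55170843  125.50070129] 2.568634441589866 [ 86.54722223   0.2102286  125.50070129]
(193, 325) 44 [-10.28805803   2.00947254  44.        ]
(182, 436) 44 [-58.28862341   1.25253073  44.        ]
(182, 436) 20 [-57.89385947  -2.14576389  20.        ]
(155, 380) 30 [-35.39306689  13.7684289   30.        ]
(220, 385) 30 [-33.97681476 -14.66811405  30.        ]
s (170, 103) 44 [-54.60562063   4.84107634  44.        ]
s (210, 225) 44 [ 2.72357431  4.82206547 44.        ]
s (160, 120) 40 [-51.25563511  -0.43984163  40.        ]
s (190, 495) [ 90.11333069 -29.91154996  14.        ]
s (360, 440) [89.95058678 32.90637966 14.        ]
s (178, 425) [ 61.39261908 -26.73116048  14.        ]
(-85, 32, 14) [array([ 96., 488.]), array([229.,  66.])]
(-85, -32, 14) [array([240., 506.]), array([ 67., 113.])]
(85, 32, 14) [array([141., 107.]), array([354., 429.])]
(85, -32, 14) [array([283., 125.]), array([181., 485.])]
(87, 0, 125) [array([254.,  80.]), array([232., 302.])]
(20, 20, 36) [array([157., 251.]), array([266., 262.])]
(20, -20, 36) [array([248., 263.]), array([159., 295.])]
[1117.34550538 -279.69405667 1030.69172078]
[ 418.70881813    3.60985199 1239.95487959]
[[ 9.60550928e-01  2.78103906e-01 -3.63811048e-04]
 [ 2.78104143e-01 -9.60549986e-01  1.34514390e-03]
 [ 2.46310756e-05 -1.39325658e-03 -9.99999029e-01]]
```

Run:
```python
from h import *
b=cv2.imread('pics/top0.png')[325:360,400:460]
for n,uv in [('orange ball',(437.5,345.5)),('blue ball',(258,296))]: print(n,plane('top',uv,125),cl(plane('top',uv,125)))
for X in [(-78,0,100),(-78,0,24),(-36,0,24),(120,0,160),(120,0,115)]: print(X,w(*X).round(1))
o=readout.get_obs();R=cv2.Rodrigues(o['orientation'])[0]
print('tool shift to (-78,0,110):',R.T@(w(-78,0,110)-o['ee_pos']), 'yaw turn', np.arctan2(R[1,0],R[0,0])-YAW)
```

```text
orange ball [ 327.57586937 -258.74611951  125.        ] [-142.06779083  -99.63892271  125.        ]
blue ball [417.09440842 101.54168445 125.        ] [-89.47968065 267.85986801 125.        ]
(-78, 0, 100) [ 401.4 -166.1  100. ]
(-78, 0, 24) [ 401.4 -166.1   24. ]
(-36, 0, 24) [ 443.2 -170.4   24. ]
(120, 0, 160) [ 598.4 -186.1  160. ]
(120, 0, 115) [ 598.4 -186.1  115. ]
tool shift to (-78,0,110): [ 339.35564647 -353.15767652   79.18509229] yaw turn 0.38321982568057206
```

Call:
carry_out:
  rows:
    - [[0.02, -0.02, 0], [0, 0, 0], 1]
    - [[0.026, -0.027, 0], [0, 0, 0], 1]
    - [[0.026, -0.027, 0], [0, 0, 0], 1]
    - [[0.026, -0.027, 0], [0, 0, 0], 1]
    - [[0.026, -0.027, 0], [0, 0, 0], 1]
    - [[0.026, -0.027, 0], [0, 0, 0], 1]
    - [[0.026, -0.027, 0], [0, 0, 0], 1]
    - [[0.026, -0.027, 0], [0, 0, 0], 1]
    - [[0.026, -0.027, 0], [0, 0, 0], 1]
    - [[0.026, -0.027, 0], [0, 0, 0], 1]
    - [[0.026, -0.027, 0], [0, 0, 0], 1]
    - [[0.026, -0.027, 0], [0, 0, 0], 1]

```text
t: 1.1
ee_pos: [379.8, -208.9, 189.3]
orientation: [-3.11, -0.441, 0.0]
ft_force: [0.6, -0.4, 0.2]
width: 11.8
```

Call:
carry_out:
  rows:
    - [[0, 0, 0], [0, 0, 0.1], 1]
    - [[0, 0, 0], [0, 0, 0.1], 1]
    - [[0, 0, 0], [0, 0, 0.1], 1]
    - [[0, 0, 0], [0, 0, 0.083], 1]
    - [[0, 0, 0], [0, 0, 0], 1]
    - [[0, 0, 0], [0, 0, 0], 1]

```text
t: 1.6
ee_pos: [379.5, -210.6, 189.2]
orientation: [-3.138, 0.155, 0.0]
ft_force: [-0.3, 1.1, -0.1]
width: 0.7
```

```bash
cat > st.py <<'E'
from h import *
import sys
o=readout.get_obs();R=cv2.Rodrigues(o['orientation'])[0]
print('t',o['t'],'clamp tcp',cl(o['ee_pos']).round(1),'yaw err',np.arctan2(R[1,0],R[0,0])-YAW,'toolz',R[:,2].round(4),'F',o['ft_force'].round(1),'w',o['width'],'q',o['qpos'].round(2))
if len(sys.argv)>3: print('shift',(R.T@(w(*map(float,sys.argv[1:4]))-o['ee_pos'])).round(1))
E
python3 st.py -78 0 110
```

```text
t 1.6 clamp tcp [-95.3 -46.5 189.2] yaw err 0.0028290892122015687 toolz [-3.e-04  2.e-04 -1.e+00] F [-0.3  1.1 -0.1] w 0.6750328492495049 q [-0.53  0.14  2.03  0.    0.97  1.14]
shift [ 17.5 -46.4  79.2]
```

Call:
carry_out:
  rows:
    - [[0.008, -0.023, 0], [0, 0, 0], 1]
    - [[0.009, -0.023, 0], [0, 0, 0], 1]
    - [[0, 0, 0.026], [0, 0, 0], 1]
    - [[0, 0, 0.026], [0, 0, 0], 1]
    - [[0, 0, 0.027], [0, 0, 0], 1]
    - [[0, 0, 0], [0, 0, 0], 1]
    - [[0, 0, 0], [0, 0, 0], 1]

```text
t: 2.18
ee_pos: [400.1, -166.3, 109.7]
orientation: [-3.136, 0.157, 0.005]
ft_force: [-0.4, -0.5, 0.5]
width: 0.3
```

```bash
python3 st.py -78 0 26
python3 - <<'E'
from h import *
for n in("scene","top"):
    im=imaging.get_image(n); cv2.imwrite(f"pics/{n}1.png",im[:,:,::-1])
a=cv2.imread('pics/scene1.png')[150:350,130:370]; cv2.imwrite('pics/c3.png',cv2.resize(a,None,fx=3,fy=3,interpolation=cv2.INTER_CUBIC))
E
```

```text
t 2.1833 clamp tcp [-79.3  -0.4 109.7] yaw err 0.0016486219411672998 toolz [-0.0032  0.0014 -1.    ] F [-0.4 -0.5  0.5] w 0.2975496483642211 q [-0.42  0.27  2.1   0.    0.77  1.25]
shift [ 1.6 -0.3 83.7]
```

View pics/c3.png

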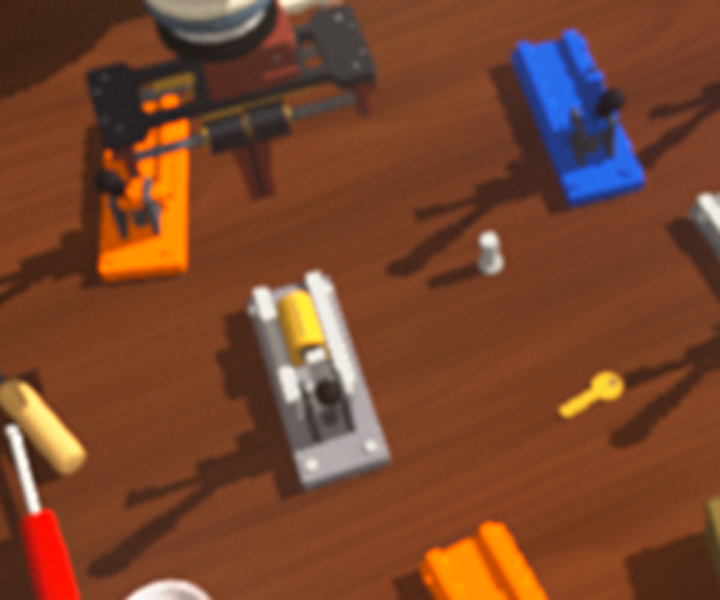

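View pics/top1.png

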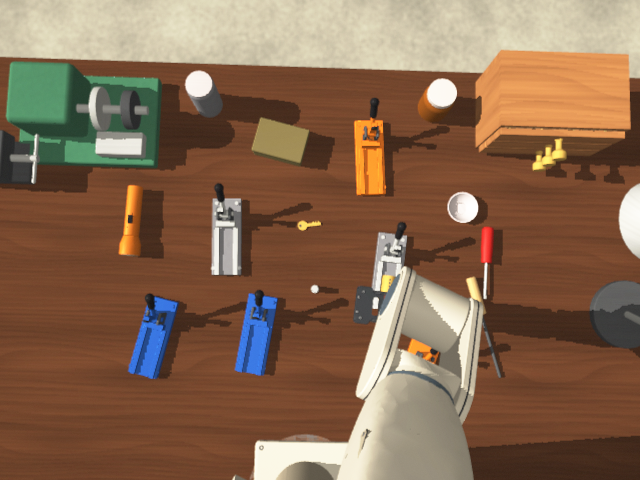

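The gripper hangs over the open end of the clamp, with its tip at crop (260,195). The wide side of its body runs across the bed, and it's clear of the orange clamp's ball at crop (110,180). I'll come down a bit further forward for more margin.

Call:
carry_out:
  rows:
    - [[0.007, 0, 0], [0, 0, 0], 1]
    - [[0, 0, 0.02], [0, 0, 0], 1]
    - [[0, 0, 0.02], [0, 0, 0], 1]
    - [[0, 0, 0.02], [0, 0, 0], 1]
    - [[0, 0, 0.013], [0, 0, 0], 1]
    - [[0, 0, 0.01], [0, 0, 0], 1]
    - [[0, 0, 0], [0, 0, 0], 1]
    - [[0, 0, 0], [0, 0, 0], 1]
    - [[0, 0, 0], [0, 0, 0], 1]

```text
t: 3.03
ee_pos: [409.1, -167.8, 28.3]
orientation: [3.137, -0.159, 0.003]
ft_force: [-0.0, 0.2, -0.0]
width: 0.5
```

```bash
python3 st.py -36 0 26
```

```text
t 3.0333 clamp tcp [-70.2  -0.9  28.3] yaw err 0.00022662331059754293 toolz [ 1.6e-03 -7.0e-04 -1.0e+00] F [-0.   0.2 -0. ] w 0.4939507004673421 q [-0.42  0.45  2.12  0.    0.57  1.26]
shift [34.2 -0.9  2.4]
```

Call:
carry_out:
  rows:
    - [[0.003, -0.001, 0.002], [0, 0, 0], 1]
    - [[0.003, 0, 0], [0, 0, 0], 1]
    - [[0.004, 0, 0], [0, 0, 0], 1]
    - [[0.004, 0, 0], [0, 0, 0], 1]
    - [[0.004, 0, 0], [0, 0, 0], 1]
    - [[0.004, 0, 0], [0, 0, 0], 1]
    - [[0.003, 0, 0], [0, 0, 0], 1]
    - [[0.003, 0, 0], [0, 0, 0], 1]
    - [[0.002, 0, 0], [0, 0, 0], 1]

```text
t: 3.78
ee_pos: [438.5, -169.5, 25.3]
orientation: [3.138, -0.159, 0.0]
ft_force: [-0.1, -0.8, 0.0]
width: 0.5
```

```bash
python3 st.py -36 0 26
```

```text
t 3.7833 clamp tcp [-40.8   0.4  25.3] yaw err 0.00024389155089495074 toolz [ 0. -0. -1.] F [-0.1 -0.8  0. ] w 0.4612127839189526 q [-0.39  0.48  2.06  0.    0.6   1.28]
shift [ 4.8  0.4 -0.7]
```

Call:
carry_out:
  rows:
    - [[0.001, 0, 0], [0, 0, 0], 1]
    - [[0.001, 0, 0], [0, 0, 0], 1]
    - [[0.001, 0, 0], [0, 0, 0], 1]
    - [[0.001, 0, 0], [0, 0, 0], 1]
    - [[0, 0, 0], [0, 0, 0], 1]
    - [[0, 0, 0], [0, 0, 0], 1]

```text
t: 4.28
ee_pos: [442.0, -169.8, 25.4]
orientation: [-3.138, 0.159, 0.0]
ft_force: [0.7, 0.2, 1.0]
width: 0.5
```

```bash
python3 st.py -36 0 26
python3 - <<'E'
from h import *
for n in("scene","top"):
    im=imaging.get_image(n); cv2.imwrite(f"pics/{n}2.png",im[:,:,::-1])
a=cv2.imread('pics/scene2.png')[210:330,180:280]; cv2.imwrite('pics/c4.png',cv2.resize(a,None,fx=5,fy=5,interpolation=cv2.INTER_CUBIC))
E
```

```text
t 4.2833 clamp tcp [-37.2   0.4  25.4] yaw err 0.00019529618813031446 toolz [-1.e-04  0.e+00 -1.e+00] F [0.7 0.2 1. ] w 0.4943454929282991 q [-0.39  0.48  2.05 -0.    0.61  1.28]
shift [ 1.2  0.4 -0.6]
```

View pics/c4.png

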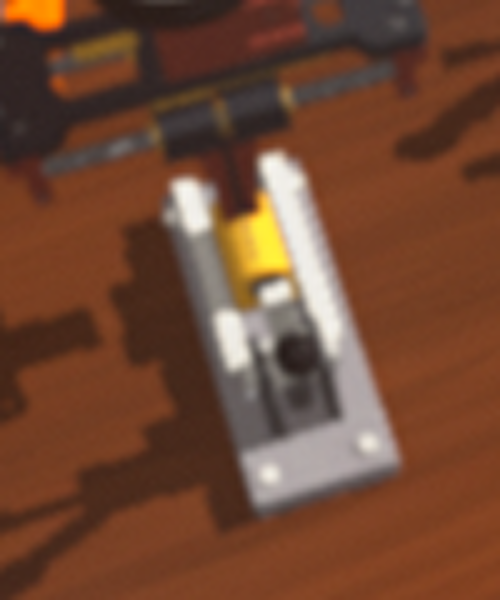

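The fingers are touching the brass end at crop (240,205). There's no reaction from the stop yet, so I'll keep creeping forward.

Call:
carry_out:
  rows:
    - [[0.001, 0, 0], [0, 0, 0], 1]
    - [[0.001, 0, 0], [0, 0, 0], 1]
    - [[0, 0, 0], [0, 0, 0], 1]

```text
t: 4.63
ee_pos: [444.3, -170.1, 25.4]
orientation: [3.137, -0.159, 0.001]
ft_force: [-0.3, -0.3, -0.3]
width: 0.4
```

Call:
carry_out:
  rows:
    - [[0.001, 0, 0], [0, 0, 0], 1]
    - [[0, 0, 0], [0, 0, 0], 1]

```text
t: 4.8
ee_pos: [445.2, -170.2, 25.4]
orientation: [3.138, -0.159, 0.0]
ft_force: [-0.4, 0.2, 0.0]
width: 0.5
```

Call:
carry_out:
  rows:
    - [[0.001, 0, 0], [0, 0, 0], 1]
    - [[0, 0, 0], [0, 0, 0], 1]

```text
t: 4.97
ee_pos: [446.3, -170.3, 25.4]
orientation: [3.138, -0.159, 0.0]
ft_force: [-0.4, -0.2, -0.4]
width: 0.2
```

Call:
carry_out:
  rows:
    - [[0.001, 0, 0], [0, 0, 0], 1]
    - [[0.001, 0, 0], [0, 0, 0], 1]
    - [[0, 0, 0], [0, 0, 0], 1]

```text
t: 5.22
ee_pos: [448.3, -170.5, 25.4]
orientation: [3.137, -0.159, 0.001]
ft_force: [-0.5, -1.1, 0.9]
width: 0.5
```

```bash
python3 st.py -36 0 26
python3 - <<'E'
from h import *
for n in("scene","top"):
    im=imaging.get_image(n); cv2.imwrite(f"pics/{n}3.png",im[:,:,::-1])
a=cv2.imread('pics/scene3.png')[230:300,200:260]; a=cv2.resize(a,None,fx=6,fy=6,interpolation=cv2.INTER_CUBIC)
b=cv2.imread('pics/scene2.png')[230:300,200:260]; b=cv2.resize(b,None,fx=6,fy=6,interpolation=cv2.INTER_CUBIC)
cv2.imwrite('pics/c5.png',np.hstack([b,a]))
for X in [(-26,0,44),(-26,14,30),(-26,-14,30),(20,0,44),(20,-14,30)]: print(X,((proj('scene',w(*X))-(200,230))*6).round())
E
```

```text
t 5.2167 clamp tcp [-30.9   0.3  25.4] yaw err 0.0002090355813615663 toolz [ 3.e-04 -1.e-04 -1.e+00] F [-0.5 -1.1  0.9] w 0.5361094634756013 q [-0.39  0.49  2.04  0.    0.61  1.28]
shift [-5.1  0.3 -0.6]
(-26, 0, 44) [177. 167.]
(-26, 14, 30) [218. 176.]
(-26, -14, 30) [145. 198.]
(20, 0, 44) [210. 267.]
(20, -14, 30) [177. 299.]
```

View pics/c5.png

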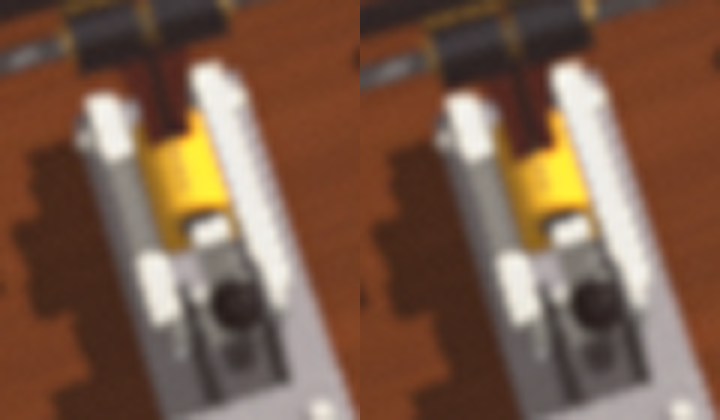

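View pics/top3.png

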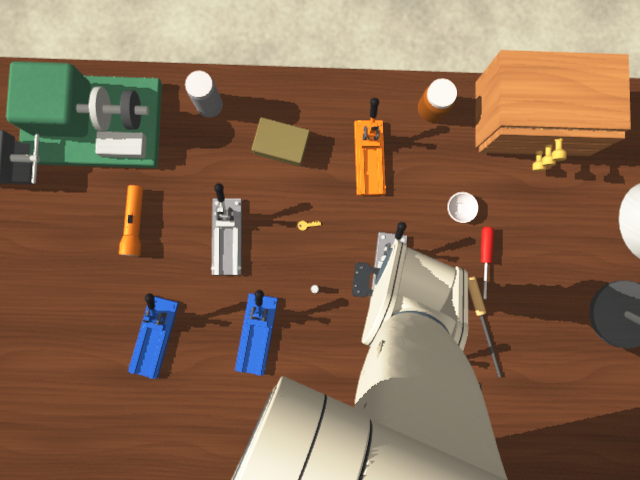

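Run:
```python
from h import *
ims=[cv2.imread(f'pics/scene{i}.png')[228:280,212:252] for i in (0,2,3)]
out=[]
o=readout.get_obs()
for i,a in enumerate(ims):
    b=cv2.resize(a,None,fx=6.5,fy=10,interpolation=cv2.INTER_NEAREST); out.append(b)
cv2.imwrite('pics/c6.png',np.hstack(out))
for X in [cl(o['ee_pos']),(-31,0,50),(-31,14,25),(-31,-14,25),(-57,0,44),(-11,0,44),(-26,0,44),(-26,14,28),(-26,-14,28),(20,0,36)]:
    print(np.round(X,0),proj('scene',w(*X)).round(1))
H=lambda i:cv2.cvtColor(cv2.imread(f'pics/scene{i}.png'),cv2.COLOR_BGR2HSV)
for i in (0,2,3):
    h=H(i);m=((h[...,1]>110)&(h[...,0]>18)&(h[...,0]<35)&(h[...,2]>120))[230:290,212:245]
    ys,xs=np.nonzero(m);print(i,m.sum(),ys.min()+230,ys.max()+230,xs.min()+212,xs.max()+212)
```

```text
[-31.   0.  25.] [230.2 260.5]
[-31   0  50] [228.6 254.5]
[-31  14  25] [236.1 258.9]
[-31 -14  25] [224.  262.5]
[-57   0  44] [226. 247.]
[-11   0  44] [231.2 263.2]
[-26   0  44] [229.5 257.8]
[-26  14  28] [236.5 259.9]
[-26 -14  28] [224.4 263.6]
[20  0 36] [235.4 276.4]
0 200 247 269 223 237
2 147 250 269 224 237
3 125 250 270 225 237
```

View pics/c6.png

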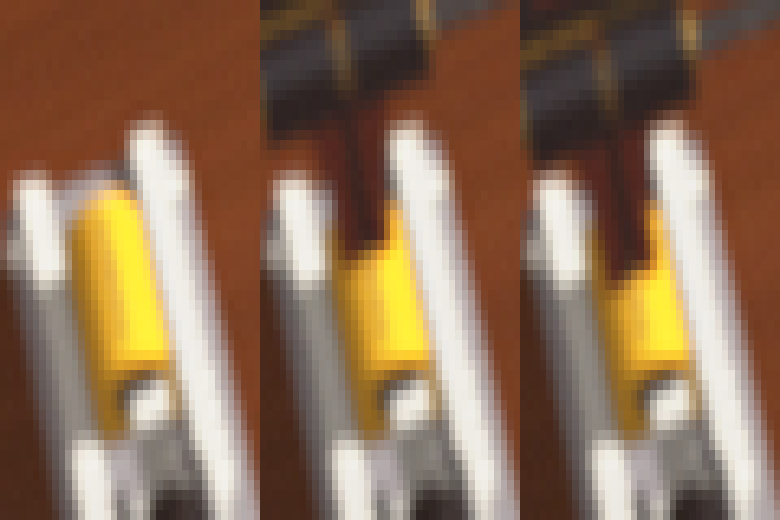

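Run:
```python
from h import *
print(proj('scene',w(-79.3,-.4,109.7)),proj('scene',w(-79.3,-.4,130)))
for X in [(45,0,108),(45,0,100),(35,0,108),(-11,-14,14),(-11,14,14),(20,-14,14),(20,-14,28),(20,14,28),(20,0,44),(20,20,36),(20,-20,36),(28,-20,36)]: print(X,proj('scene',w(*X)).round(1))
a=cv2.imread('pics/scene1.png')[200:280,195:255]; cv2.imwrite('pics/c7.png',cv2.resize(a,None,fx=7,fy=7,interpolation=cv2.INTER_NEAREST))
```

```text
[218.96295843 221.9544071 ] [217.53597321 216.23663772]
(45, 0, 108) [234.2 268. ]
(45, 0, 100) [234.7 270.1]
(35, 0, 108) [232.9 264.1]
(-11, -14, 14) [226.9 272.2]
(-11, 14, 14) [239.  268.5]
(20, -14, 14) [230.5 283.5]
(20, -14, 28) [229.6 280.2]
(20, 14, 28) [242.  276.4]
(20, 0, 44) [234.9 274.5]
(20, 20, 36) [244.3 273.7]
(20, -20, 36) [226.4 279.2]
(28, -20, 36) [227.4 282.2]
```

View pics/c7.png

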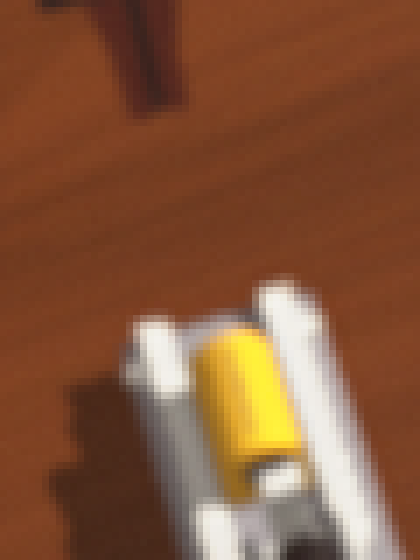

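The finger tip shows about 5 px higher in the image than the reported TCP projects to, which is about 20 mm in height. In free air it was at (217,216) and should have been at (219,222). Over the clamp it covers the brass with no force reading, so it skimmed over the top of the housing, which hasn't moved. I'll back off, go lower and check contact.

Call:
carry_out:
  rows:
    - [[0, 0, -0.02], [0, 0, 0], 1]
    - [[-0.01, 0, 0], [0, 0, 0], 1]
    - [[-0.02, 0, 0], [0, 0, 0], 1]
    - [[-0.012, 0, 0], [0, 0, 0], 1]
    - [[0, 0, 0.01], [0, 0, 0], 1]
    - [[0, 0, 0.01], [0, 0, 0], 1]
    - [[0, 0, 0.006], [0, 0, 0], 1]
    - [[0, 0, 0.004], [0, 0, 0], 1]
    - [[0, 0, 0], [0, 0, 0], 1]
    - [[0, 0, 0], [0, 0, 0], 1]

```text
t: 6.15
ee_pos: [406.4, -166.1, 14.8]
orientation: [-3.137, 0.159, 0.001]
ft_force: [-0.4, 0.2, 0.2]
width: 0.5
```

```bash
python3 st.py -71 0 8
python3 - <<'E'
from h import *
im=imaging.get_image('scene'); cv2.imwrite("pics/scene4.png",im[:,:,::-1])
a=cv2.imread('pics/scene4.png')[210:290,195:255]; cv2.imwrite('pics/c8.png',cv2.resize(a,None,fx=7,fy=7,interpolation=cv2.INTER_NEAREST))
E
```

```text
t 6.15 clamp tcp [-73.    0.5  14.8] yaw err 0.00038402451023056283 toolz [-8.e-04  4.e-04 -1.e+00] F [-0.4  0.2  0.2] w 0.501580525591105 q [-0.42  0.47  2.13  0.    0.54  1.26]
shift [2.  0.5 6.8]
```

View pics/c8.png

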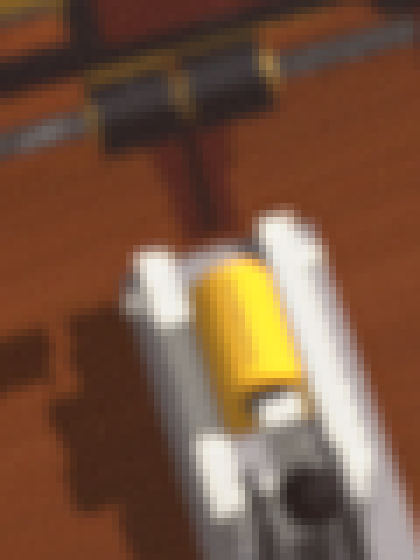

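Call:
carry_out:
  rows:
    - [[0, 0, 0.004], [0, 0, 0], 1]
    - [[0, 0, 0.003], [0, 0, 0], 1]
    - [[0, 0, 0.002], [0, 0, 0], 1]
    - [[0, 0, 0], [0, 0, 0], 1]
    - [[0.003, 0, 0], [0, 0, 0], 1]
    - [[0.003, 0, 0], [0, 0, 0], 1]
    - [[0.003, 0, 0], [0, 0, 0], 1]
    - [[0.003, 0, 0], [0, 0, 0], 1]
    - [[0.003, 0, 0], [0, 0, 0], 1]
    - [[0, 0, 0], [0, 0, 0], 1]

```text
t: 7.03
ee_pos: [422.0, -167.9, 6.5]
orientation: [3.137, -0.159, 0.001]
ft_force: [-0.3, 0.8, -0.6]
width: 0.1
```

```bash
python3 st.py -71 0 8
python3 - <<'E'
from h import *
im=imaging.get_image('scene'); cv2.imwrite("pics/scene5.png",im[:,:,::-1])
a=cv2.imread('pics/scene5.png')[210:290,195:255]; cv2.imwrite('pics/c9.png',cv2.resize(a,None,fx=7,fy=7,interpolation=cv2.INTER_NEAREST))
E
```

```text
t 7.0333 clamp tcp [-57.4   0.3   6.5] yaw err 0.00036090174006558895 toolz [ 7.e-04 -3.e-04 -1.e+00] F [-0.3  0.8 -0.6] w 0.13526238533947868 q [-0.4   0.5   2.1   0.    0.54  1.27]
shift [-13.6   0.3  -1.6]
```

View pics/c9.png

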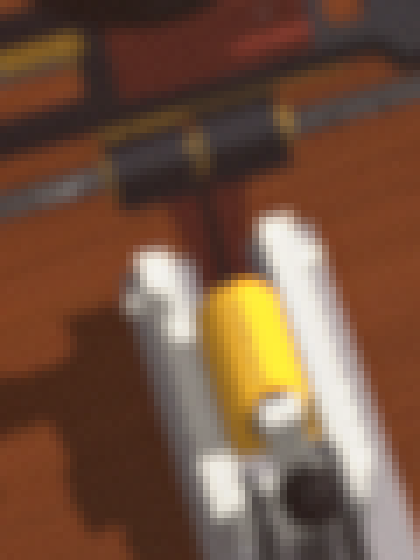

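The housing is moving now. Its near end went from crop row 260 to about 280, and the fingers are behind it. The reported z of 6.5 is below the bed top with no contact, which confirms the offset of about 20 mm.

Call:
carry_out:
  rows:
    - [[0.003, 0, 0], [0, 0, 0], 1]
    - [[0.003, 0, 0], [0, 0, 0], 1]
    - [[0.003, 0, 0], [0, 0, 0], 1]
    - [[0.003, 0, 0], [0, 0, 0], 1]
    - [[0.003, 0, 0], [0, 0, 0], 1]
    - [[0.002, 0, 0], [0, 0, 0], 1]
    - [[0.001, 0, 0], [0, 0, 0], 1]
    - [[0.001, 0, 0], [0, 0, 0], 1]
    - [[0, 0, 0], [0, 0, 0], 1]

```text
t: 7.83
ee_pos: [440.2, -169.6, 6.4]
orientation: [3.138, -0.159, 0.0]
ft_force: [-0.5, -0.6, 0.3]
width: 0.2
```

Call:
carry_out:
  rows:
    - [[0.001, 0, 0], [0, 0, 0], 1]
    - [[0.001, 0, 0], [0, 0, 0], 1]
    - [[0, 0, 0], [0, 0, 0], 1]

```text
t: 8.08
ee_pos: [442.2, -169.9, 6.4]
orientation: [3.137, -0.159, 0.0]
ft_force: [-0.7, -0.3, -0.3]
width: 0.5
```

Call:
carry_out:
  rows:
    - [[0.001, 0, 0], [0, 0, 0], 1]
    - [[0, 0, 0], [0, 0, 0], 1]

```text
t: 8.25
ee_pos: [443.2, -170.0, 6.4]
orientation: [3.138, -0.159, 0.0]
ft_force: [-0.5, 0.1, -1.0]
width: 0.4
```

```bash
python3 st.py -35 0 8
python3 - <<'E'
from h import *
im=imaging.get_image('scene'); cv2.imwrite("pics/scene6.png",im[:,:,::-1])
a=cv2.imread('pics/scene6.png')[210:290,195:255]; cv2.imwrite('pics/c10.png',cv2.resize(a,None,fx=7,fy=7,interpolation=cv2.INTER_NEAREST))
E
```

```text
t 8.25 clamp tcp [-36.    0.4   6.4] yaw err 0.00015986259218911392 toolz [ 2.e-04 -1.e-04 -1.e+00] F [-0.5  0.1 -1. ] w 0.35194946409953465 q [-0.39  0.52  2.06  0.    0.56  1.28]
shift [ 1.   0.4 -1.6]
```

View pics/c10.png

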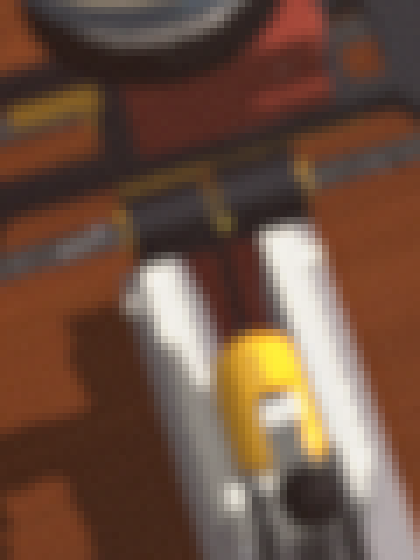

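Call:
carry_out:
  rows:
    - [[0.001, 0, 0], [0, 0, 0], 1]
    - [[0, 0, 0], [0, 0, 0], 1]

```text
t: 8.47
ee_pos: [443.6, -169.9, 6.3]
orientation: [-3.137, 0.159, 0.002]
ft_force: [-3.2, 0.4, 1.6]
width: 0.4
```

Call:
carry_out:
  rows:
    - [[0.001, 0, 0], [0, 0, 0], 1]
    - [[0, 0, 0], [0, 0, 0], 1]

```text
t: 8.63
ee_pos: [443.6, -169.8, 6.2]
orientation: [-3.137, 0.159, 0.004]
ft_force: [-5.7, -0.1, 3.7]
width: 0.5
```

Call:
carry_out:
  rows:
    - [[0.001, 0, 0], [0, 0, 0], 1]
    - [[0, 0, 0], [0, 0, 0], 1]

```text
t: 8.8
ee_pos: [443.6, -169.6, 6.1]
orientation: [-3.136, 0.158, 0.007]
ft_force: [-8.4, -0.7, 6.4]
width: 0.5
```

The housing is home: the TCP stopped at 443.6 while the force rose to 8 N. Next I'll back off, go up and over to the far side of the lever.

Call:
carry_out:
  rows:
    - [[-0.006, 0, 0], [0, 0, 0], 1]
    - [[-0.008, 0, 0], [0, 0, 0], 1]
    - [[-0.008, 0, 0], [0, 0, 0], 1]
    - [[0, 0, -0.03], [0, 0, 0], 1]
    - [[0, 0, -0.035], [0, 0, 0], 1]
    - [[0, 0, -0.035], [0, 0, 0], 1]
    - [[0, 0, -0.035], [0, 0, 0], 1]
    - [[0, 0, -0.025], [0, 0, 0], 1]
    - [[0, 0, 0], [0, 0, 0], 1]

```text
t: 9.55
ee_pos: [427.1, -169.4, 171.3]
orientation: [3.134, -0.159, 0.015]
ft_force: [1.9, -0.4, 0.3]
width: 0.9
```

```bash
python3 st.py 130 0 165
python3 - <<'E'
from h import *
im=imaging.get_image('scene'); cv2.imwrite("pics/scene7.png",im[:,:,::-1])
a=cv2.imread('pics/scene7.png')[170:330,150:300]; cv2.imwrite('pics/c11.png',cv2.resize(a,None,fx=3.7,fy=3.7,interpolation=cv2.INTER_NEAREST))
E
```

```text
t 9.55 clamp tcp [-52.1  -0.6 171.3] yaw err 9.684664606614268e-05 toolz [ 0.0091 -0.0037 -1.    ] F [ 1.9 -0.4  0.3] w 0.8846293488466346 q [-0.4   0.2   2.01  0.    0.93  1.27]
shift [182.1  -0.7   8. ]
```

View pics/c11.png

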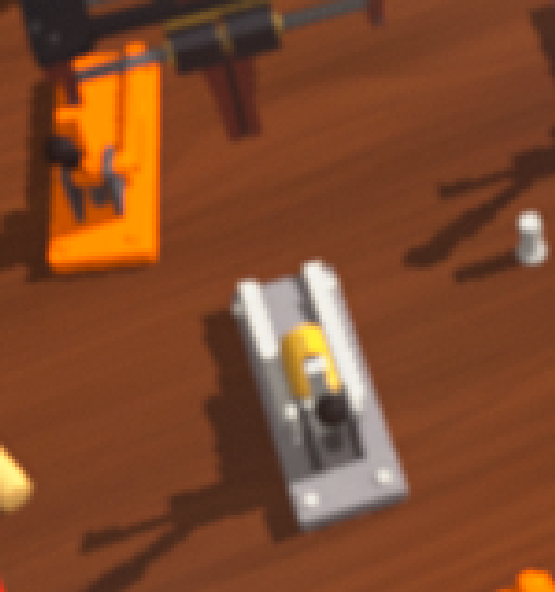

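The housing sits square at crop (310,355), the lever is open with its ball at (330,405), and the gripper is clear.

Call:
carry_out:
  rows:
    - [[0.02, 0, 0], [0, 0, 0], 1]
    - [[0.03, 0, 0], [0, 0, 0], 1]
    - [[0.03, 0, 0], [0, 0, 0], 1]
    - [[0.03, 0, 0], [0, 0, 0], 1]
    - [[0.03, 0, 0], [0, 0, 0], 1]
    - [[0.03, 0, 0], [0, 0, 0], 1]
    - [[0.012, 0, 0], [0, 0, 0], 1]
    - [[0, 0, 0.02], [0, 0, 0], 1]
    - [[0, 0, 0.03], [0, 0, 0], 1]
    - [[0, 0, 0.025], [0, 0, 0], 1]
    - [[0, 0, 0], [0, 0, 0], 1]
    - [[0, 0, 0], [0, 0, 0], 1]

```text
t: 10.6
ee_pos: [603.1, -185.8, 88.7]
orientation: [-3.136, 0.159, 0.008]
ft_force: [0.5, 0.0, 0.3]
width: 0.5
```

```bash
python3 st.py 107 0 94
python3 - <<'E'
from h import *
for n in ('scene','top'):
    im=imaging.get_image(n); cv2.imwrite(f"pics/{n}8.png",im[:,:,::-1])
a=cv2.imread('pics/scene8.png')[170:330,150:310]; b=cv2.imread('pics/top8.png')[180:340,310:470]
cv2.imwrite('pics/c12.png',cv2.resize(np.hstack([a,b]),None,fx=2.5,fy=2.5,interpolation=cv2.INTER_NEAREST))
E
```

```text
t 10.6 clamp tcp [124.6   0.9  88.7] yaw err 0.00013861974167608815 toolz [-0.0051  0.0017 -1.    ] F [0.5 0.  0.3] w 0.4513739812340942 q [-0.32  0.56  1.67  0.    0.92  1.35]
shift [-17.6   0.9  -5.2]
```

View pics/c12.png

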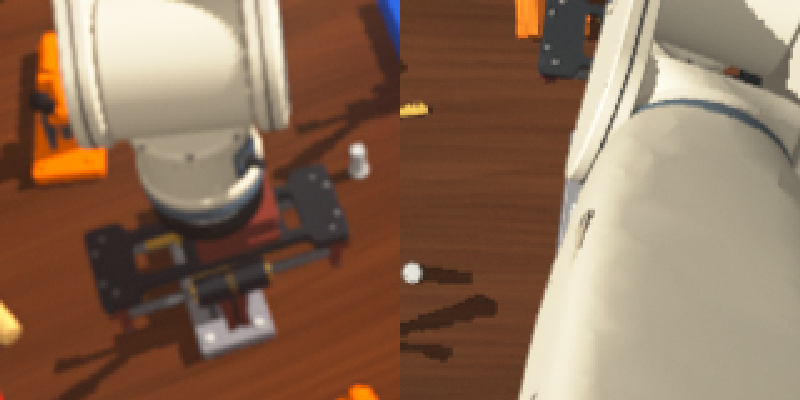

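Both views show the fingers behind the lever, with the tip at scene px (245,300) and the bed end ahead of them. I'll push towards clamp -x.

Call:
carry_out:
  rows:
    - [[-0.008, 0, 0], [0, 0, 0], 1]
    - [[-0.006, 0, 0], [0, 0, 0], 1]
    - [[-0.005, 0, 0], [0, 0, 0], 1]
    - [[-0.005, 0, 0], [0, 0, 0], 1]
    - [[-0.005, 0, 0], [0, 0, 0], 1]
    - [[-0.005, 0, 0], [0, 0, 0], 1]
    - [[-0.005, 0, 0], [0, 0, 0], 1]

```text
t: 11.28
ee_pos: [571.8, -183.7, 95.6]
orientation: [3.135, -0.159, 0.02]
ft_force: [6.0, 0.9, 4.6]
width: 0.4
```

```bash
python3 st.py 33 0 94
```

```text
t 11.2833 clamp tcp [93.3 -0.3 95.6] yaw err -0.00010945600522839494 toolz [ 0.0126 -0.0032 -0.9999] F [6.  0.9 4.6] w 0.36353414201972223 q [-0.33  0.5   1.76  0.    0.87  1.34]
shift [-60.4  -0.3   0.8]
```

Call:
carry_out:
  rows:
    - [[-0.005, 0, 0], [0, 0, 0], 1]
    - [[-0.005, 0, 0], [0, 0, 0], 1]
    - [[-0.005, 0, 0], [0, 0, 0], 1]
    - [[-0.005, 0, 0], [0, 0, 0], 1]
    - [[-0.005, 0, 0], [0, 0, 0], 1]
    - [[-0.005, 0, 0], [0, 0, 0], 1]

```text
t: 11.78
ee_pos: [535.2, -179.2, 90.9]
orientation: [-3.137, 0.159, 0.003]
ft_force: [1.4, 0.4, 1.2]
width: 0.5
```

```bash
python3 st.py 33 0 94
```

```text
t 11.7833 clamp tcp [56.4  0.5 90.9] yaw err 0.00017480574940802185 toolz [-1.6e-03  5.0e-04 -1.0e+00] F [1.4 0.4 1.2] w 0.47827486310130096 q [-0.34  0.47  1.83 -0.    0.84  1.33]
shift [-23.4   0.5  -3. ]
```

Call:
carry_out:
  rows:
    - [[-0.005, 0, 0], [0, 0, 0], 1]
    - [[-0.005, 0, 0], [0, 0, 0], 1]
    - [[-0.005, 0, 0], [0, 0, 0], 1]
    - [[-0.005, 0, 0], [0, 0, 0], 1]
    - [[-0.003, 0, 0], [0, 0, 0], 1]
    - [[0, 0, 0], [0, 0, 0], 1]
    - [[0, 0, 0], [0, 0, 0], 1]

```text
t: 12.37
ee_pos: [513.6, -177.2, 91.4]
orientation: [3.138, -0.159, 0.0]
ft_force: [-0.2, 0.0, 0.6]
width: 0.6
```

```bash
python3 st.py 33 0 94;  python3 - <<'E'
from h import *
for n in ('scene','top'):
    im=imaging.get_image(n); cv2.imwrite(f"pics/{n}9.png",im[:,:,::-1])
a=cv2.imread('pics/scene9.png')[170:330,150:310]; b=cv2.imread('pics/top9.png')[180:340,310:470]
cv2.imwrite('pics/c13.png',cv2.resize(np.hstack([a,b]),None,fx=2.5,fy=2.5,interpolation=cv2.INTER_NEAREST))
E
```

```text
t 12.3667 clamp tcp [34.7  0.4 91.4] yaw err 5.362518913021308e-05 toolz [ 0. -0. -1.] F [-0.2  0.   0.6] w 0.5635806799542495 q [-0.35  0.44  1.88  0.    0.82  1.32]
shift [-1.7  0.4 -2.6]
```

View pics/c13.png

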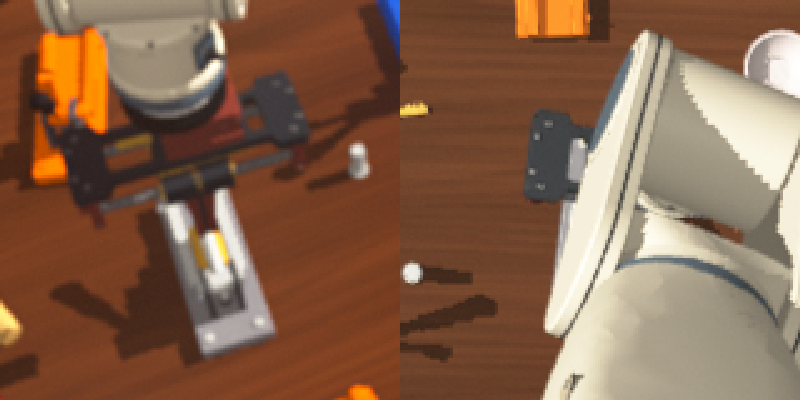

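Call:
carry_out:
  rows:
    - [[0.01, 0, -0.01], [0, 0, 0], 1]
    - [[0, 0, -0.03], [0, 0, 0], 1]
    - [[0, 0, -0.035], [0, 0, 0], 1]
    - [[0, 0, -0.035], [0, 0, 0], 1]
    - [[0, 0.02, 0], [0, 0, 0], 1]
    - [[0, 0.035, 0], [0, 0, 0], 1]
    - [[0, 0.035, 0], [0, 0, 0], 1]
    - [[0, 0.035, 0], [0, 0, 0], 1]
    - [[0, 0.035, 0], [0, 0, 0], 1]
    - [[0, 0.035, 0], [0, 0, 0], 1]
    - [[0, 0.02, 0], [0, 0, 0], 1]
    - [[0, 0, 0], [0, 0, 0], 1]

```text
t: 13.47
ee_pos: [501.5, -396.1, 201.2]
orientation: [3.136, -0.164, 0.001]
ft_force: [0.4, 1.0, 0.0]
width: 0.5
```

```bash
python3 st.py;  python3 - <<'E'
from h import *
for n in ('scene','top'):
    im=imaging.get_image(n); cv2.imwrite(f"pics/{n}10.png",im[:,:,::-1])
a=cv2.imread('pics/scene10.png')[220:320,190:290]; b=cv2.imread('pics/top10.png')[220:320,340:440]
cv2.imwrite('pics/c14.png',cv2.resize(np.hstack([a,b]),None,fx=4,fy=4,interpolation=cv2.INTER_CUBIC))
for z,a in ((0,1.57),):
  import math
  th=1.57-0.524; X=(45-84*math.sin(th),0,52+84*math.cos(th))
  print('exp ball',X,(proj('scene',w(*X))-(190,220))*4,(proj('top',w(*X))-(340,220))*4)
E
```

```text
t 13.4667 clamp tcp [  44.9 -218.7  201.2] yaw err -0.0031729940942556295 toolz [ 6.0e-04 -1.5e-03 -1.0e+00] F [0.4 1.  0. ] w 0.5120847684962472 q [-0.69  0.43  1.59 -0.    1.12  0.99]
exp ball (-27.695784615998704, 0, 94.08708708219571) [144.60120776  97.4952237 ] [208.57620211 250.23103876]
```

View pics/c14.png

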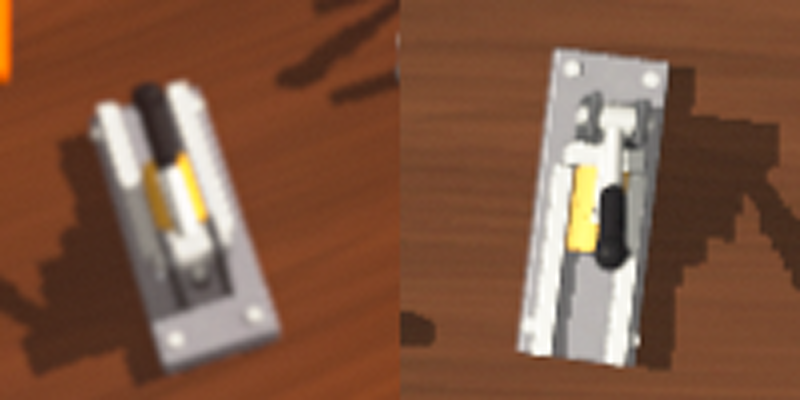

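View pics/top10.png

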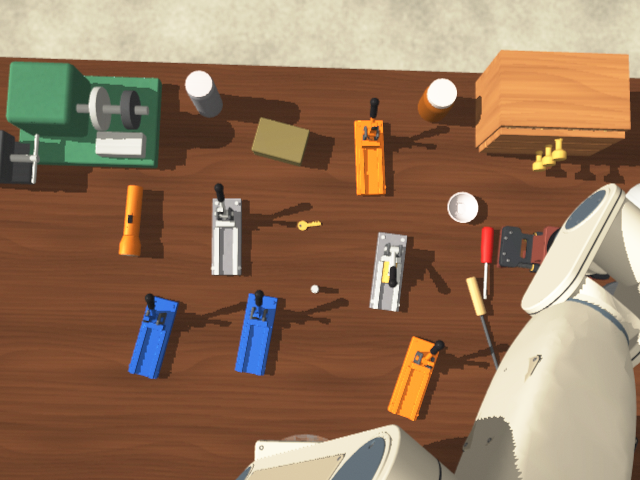

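Run:
```python
from h import *
print('near end',cl(plane('top',(340+180/4,220+251/4),40)))
p,e=tri((190+150/4,220+92/4),(340+209/4,220+255/4)); print('ball',cl(p),e)
a=cv2.imread('pics/top0.png').astype(int);b=cv2.imread('pics/top10.png').astype(int)
d=(abs(a-b).sum(2)>60).astype(np.uint8)
for c in cv2.findContours(d,0,2)[0]:
    if cv2.contourArea(c)>15: print(cv2.boundingRect(c))
from workcell import close_job; print(close_job())
```

```text
near end [-27.68823842   7.27256119  40.        ]
ball [-29.70224545   1.66357697  95.67428078] 3.928509556824316
(236, 424, 204, 56)
(409, 287, 6, 12)
(411, 261, 40, 34)
(432, 237, 44, 25)
(380, 222, 27, 77)
(432, 183, 208, 297)
the job is handed in; nothing more can be done
None
```

I pushed the brass housing home against the end stop on its clamp, then flipped that clamp's lever over past centre, and it snapped down onto the housing. The job is handed in at about 13.6 s on the robot's clock.

**First push missed:** the visible finger tips sit about 20 mm above the reported TCP, so the first pass skimmed over the top of the housing with no measurable force. It did not move. I spotted this in the pictures, went lower and pushed again.

**Checks:**
- **Housing home:** the fingers stopped while the force rose to about 8 N. In the last top picture its near end measures at clamp x of about -27.7 mm, against -26 expected, which is within the calibration error.
- **Lever snapped over:** the ball measures at clamp (-30, 2, 96) mm, against (-28, 0, 94) expected. The two camera rays missed each other by 3.9 mm. The force fell to about zero after dead centre.
- **Rest of the bench:** comparing the first and last top pictures, I found changes only around this clamp and where the arm and its shadow are. The empty clamp's lever is still open. The arm now covers part of the right side of that picture, including the tip of the file, so that part was not checked.

Apart from the missed first push, no check failed.

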